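# Scoop specimen discs from under the shelf

## Robot

A 7-joint arm with a two-finger parallel gripper is mounted at the origin on the work surface. World frame = base frame: x ahead of the robot, y to its left, z up, the work surface at z = 0. Lengths are in mm, angles in rad, forces in N, time in s.
With the tool pointing down it reaches from about 400 to 875 mm from the base axis. Payload 4.4 kg.
Tool frame: the origin (TCP) lies between the finger pads; the fingertips stand 11 mm ahead of it and the grasp point (between the pads) lies 8 mm behind it; y points along the fingers, x is the direction in which the jaws open and shut, and the axes are right-handed (so a half turn about y gives the same grasp; the last joint's range is limited). The gripper opens to 85 mm and grips with 20 to 120 N. Pads are 22 mm wide; open, the fingers measure 114 mm over their backs; the gripper's body (76 mm by 85 mm) begins 54 mm behind the grasp point. The pads swing forward as they close: fully open they stand 13 mm farther back than shut.
Start: joints at [-1.225, 0.628, 0.038, 1.517, -0.027, 0.996, -0.02], TCP at [260.147, 595.685, 242.313] pointing down, gripper open.
Joint ranges: [-3.06, 3.06], [-0.37, 2.12], [-1.25, 1.32], [0.18, 2.47], [-1.1, 4.24], [0.23, 1.98], [-2.94, 2.94]. Speed limits (rad/s): [2.57, 2.57, 3.14, 3.14, 3.14, 3.14, 3.14].

## Interface

Orientations are given as [roll, pitch, yaw] about the fixed x, y, z axes, in that order (R = Rz(yaw) Ry(pitch) Rx(roll)).
In Python, from cell import * gives the robot as it stands.
- The arm moves only by the shell command python3 -m jog 'ROWS'. ROWS is JSON, a list of rows, each an object of numbers: "x", "y", "z": the shift along the tool's x, y, z in mm; "ax", "ay", "az": the turn, a rotation vector about the tool's x, y, z in rad; "grip": the finger opening in mm, from 0 to 85.4. In form: [{"x": .., "y": .., "z": .., "ax": .., "ay": .., "az": .., "grip": ..}, ...]. A call has 1 to 5 rows; each row is the pose to reach, as a shift and turn from the pose commanded when the call began, along the tool's axes at that moment; what a row does not reach only later rows make up. A row lasts 1/10 s, in which the tool goes at most 50 mm and 8.59 degrees, less where a joint would pass 70% of its speed; a pose out of reach is approached as far as the arm can. A call with a gripper value outside its range is refused whole. The fingers move at their own pace and stop on an object; the grip force is fixed at half the most. Time passes only in rows, so rows that repeat a pose let the fingers close. It gives the time, the measured TCP pose, the force and the opening at its end, in the units of the state.
- read_state(): the state, without advancing time (a new reading comes with each control period).
- get_image(name): name is "scene" or "side" or "wrist"; returns a dict with "color" (384x512x3 uint8, red, green, blue), "vfov" (degrees; the focal length in pixels is half the picture's height over the tangent of half this angle, whatever the lens; pixels are square), "cx", "cy" (the principal point, pixels), "camera_from_world" (4x4, takes a point from world to camera coordinates). Camera axes: x right, y down, z forward; pixel columns grow to the right and rows downward; lengths in mm; the calibration is good to about 2 mm. A picture is of the moment at which its call begins. There is no depth.
- finish_job(): hands the job in, once; it reports no verdict.
The state is a dict: "clock": time; "qpos": joint angles; "qd": joint speeds; "tau": joint torques, N m; "eef_pos": TCP position; "tool_rot": TCP orientation; "force": force on the tool from outside, world axes, zero at the start; "torque": the same for the moment, N m; "width": finger opening in mm.
Only numpy, scipy, OpenCV 4.12 (cv2) and the standard library are available. Lean on these libraries where they do the work, as an engineer would, in place of code of your own. Each camera call takes 0.05 s, during which the arm holds its last target.

## Task

Three metal specimen discs have rolled under the low clear shelf on the frozen-section bench. Without touching the discs with the gripper, slide the flat scoop under the shelf's lip to collect all three, draw it out, and set the scoop down flat in the middle of the steel cold plate with the discs still lying in it. Leave everything else on the bench where it stands and let go of the scoop.

Things in the scene. Friction and masses are not known exactly. Their poses are not given: they have to be found in the camera images.
- shelf: fixed low shelf: clear 5 mm board 360 wide (y), 100 deep (x), on steel end plates, top 50 mm high. Origin on the bench below the front face of its lip, mid-width; +x points in under the shelf, y along the lip, z up. Open at the front, 38 mm high below the steel lip, 350 mm wide inside; open at the back behind the rail.
- shelf_rail (a point): stop rail under the shelf: middle of the lower front edge of a steel bar 6 x 20 mm high along the whole width, 60 mm in from the lip's front face, underside 7 mm above the bench. It stops the discs, while the scoop's bevel and floor slide on under it (25 mm or more past its face brings the discs wholly on; the pan's side walls do not fit under it). Axes as the shelf.
- disc_a: plain brass specimen disc, the middle one of three alike, loose: 24 mm across, 9 mm thick, with a stem 9 mm across rising from its middle to 21 mm overall height; 30 g; lies disc down on the bench under the shelf, 18 to 46 mm behind the lip's front face, the three side by side along the lip, about 28 to 34 mm apart. Origin at the centre of its underside.
- disc_b: plain brass specimen disc, the +y one of three alike, loose: 24 mm across, 9 mm thick, with a stem 9 mm across rising from its middle to 21 mm overall height; 30 g; lies disc down on the bench under the shelf, 18 to 46 mm behind the lip's front face, the three side by side along the lip, about 28 to 34 mm apart. Origin at the centre of its underside.
- disc_c: plain brass specimen disc, the -y one of three alike, loose: 24 mm across, 9 mm thick, with a stem 9 mm across rising from its middle to 21 mm overall height; 30 g; lies disc down on the bench under the shelf, 18 to 46 mm behind the lip's front face, the three side by side along the lip, about 28 to 34 mm apart. Origin at the centre of its underside.
- scoop_grip (a point): centre of the loose scoop's upright black handle: 20 mm (scoop x) by 24 mm (scoop y) in section, from 62 to 110 mm above the scoop's underside, this point 86 mm above it and 68 mm behind the pan's middle; axes as scoop_pan. About 0.28 kg, balance point some 30 mm ahead of the handle: a grip closing along scoop x holds it level best.
- scoop_pan (a point): aluminium scoop's middle, on its underside. +x to its open lip 75 mm ahead, y across, z up. Pan 124 mm wide, floor 3 mm thick, bevelled over the last 20 mm to under 1 mm at the lip; side walls 2 mm thick, 18 mm high, from 62 mm behind the middle to 40 mm ahead; back wall as high, 62 mm behind; handle behind it, rear face 78 mm behind the middle.
- scoop_lip (a point): middle of the scoop's front lip edge, at underside height; axes as scoop_pan.
- plate_top (a point): centre of the top face of the cold plate, a fixed bare steel slab 180 (x) x 150 (y) mm, top 20 mm above the bench; axes along its sides, z up.
- vial: bystander: small glass jar with white cap, 24 mm across, 30 mm tall, standing under one end of the shelf, well away from the discs. Origin at its underside.
- slide_box: bystander: white plastic box 55 x 45 x 30 mm standing on top of the shelf near one end. Origin at its underside.
- wash_bottle: bystander: white bottle 68 mm across, 160 mm tall, beyond the work area on the left. Origin at its underside.
- amber_jar: bystander: amber jar 64 mm across, 90 mm tall, beyond the work area on the right. Origin at its underside.
Not all that is in view belongs to the job. Of the things shaped like the part that bears scoop_grip, the aluminium one is meant.

How it is judged (in metres and radians):
On the way, in this order (a step that is already met when the one before it is completed fails the run):
1. the scoop's lip is in under the shelf's lip, flat on the bench (x of scoop_lip in the frame of shelf above 0.01 m and y of scoop_lip in the frame of shelf between -0.175 and 0.175 m and z of scoop_lip in the frame of shelf below 0.03 m), for 0.1 s.
2. all three discs ride on the scoop while its lip is still under the shelf (x of disc_a in the frame of scoop_pan between -0.06 and 0.064 m and y of disc_a in the frame of scoop_pan between -0.06 and 0.06 m and z of disc_a in the frame of scoop_pan between 0.0005 and 0.016 m and x of disc_b in the frame of scoop_pan between -0.06 and 0.064 m and y of disc_b in the frame of scoop_pan between -0.06 and 0.06 m and z of disc_b in the frame of scoop_pan between 0.0005 and 0.016 m and x of disc_c in the frame of scoop_pan between -0.06 and 0.064 m and y of disc_c in the frame of scoop_pan between -0.06 and 0.06 m and z of disc_c in the frame of scoop_pan between 0.0005 and 0.016 m and x of scoop_lip in the frame of shelf above 0.01 m and z of scoop_lip in the frame of shelf below 0.03 m), for 0.1 s.
At the end, for the whole second after the job is handed in: The scoop stands flat on the cold plate (underside within 4 mm of the plate's top, tilted under 0.06 rad), its middle within 45 mm of the plate's centre, released, with all three discs lying in its pan (centres inside its walls and at least 11 mm behind the lip) (horizontal distance between scoop_pan and plate_top below 0.045 m and z of scoop_pan in the frame of plate_top between -0.004 and 0.004 m and angle between scoop_pan's own z axis and vertical below 0.06 rad and x of disc_a in the frame of scoop_pan between -0.06 and 0.064 m and y of disc_a in the frame of scoop_pan between -0.06 and 0.06 m and z of disc_a in the frame of scoop_pan between 0.0005 and 0.016 m and x of disc_b in the frame of scoop_pan between -0.06 and 0.064 m and y of disc_b in the frame of scoop_pan between -0.06 and 0.06 m and z of disc_b in the frame of scoop_pan between 0.0005 and 0.016 m and x of disc_c in the frame of scoop_pan between -0.06 and 0.064 m and y of disc_c in the frame of scoop_pan between -0.06 and 0.06 m and z of disc_c in the frame of scoop_pan between 0.0005 and 0.016 m); the robot touches nothing.
It fails at once if the gripper's fingers touch a disc (contact force between the fingers and disc_a above 0.5 N or contact force between the fingers and disc_b above 0.5 N or contact force between the fingers and disc_c above 0.5 N).
It fails at once if a bystander is shifted by more than 30 mm or knocked over (distance of any of vial, slide_box, wash_bottle, amber_jar from where it was at the start of the episode above 0.03 m or angle between any of vial, wash_bottle, amber_jar's own z axis and vertical above 0.5 rad).
It also fails if it takes over 59 s, if anything falls off the work surface, if the arm or the gripper's body presses on something with over 40 N, if the wrist force passes 120 N, or if a joint passes its speed limit or range.

## Working session

There is one attempt and no reset: what is moved stays moved. The work goes in short steps, Python scripts to look and compute and a shell command to move; the robot and the scene stay as the last step left them, time stands still between calls to the robot, and variables do not carry over. Pictures are saved under pics/ and viewed, and the job is handed in when it is done.

```bash
ls; mkdir -p pics; cat > h.py <<'E'
from cell import *
import numpy as np, cv2
def snap(n,f):
    im=get_image(n); cv2.imwrite('pics/'+f+'.png',im['color'][:,:,::-1]); 
    import pickle; pickle.dump(im,open('pics/'+f+'.pkl','wb')); return im
def load(f):
    import pickle; return pickle.load(open('pics/'+f+'.pkl','rb'))
def ray(im,u,v):
    f=im['color'].shape[0]/2/np.tan(np.radians(im['vfov'])/2)
    T=np.array(im['camera_from_world']);R=T[:3,:3];t=T[:3,3]
    return -R.T@t, R.T@np.array([(u-im['cx'])/f,(v-im['cy'])/f,1])
def onz(im,u,v,z):
    o,d=ray(im,u,v); return o+d*(z-o[2])/d[2]
def proj(im,p):
    f=im['color'].shape[0]/2/np.tan(np.radians(im['vfov'])/2)
    T=np.array(im['camera_from_world']);c=T[:3,:3]@np.array(p,float)+T[:3,3]
    return np.array([im['cx']+f*c[0]/c[2],im['cy']+f*c[1]/c[2]])
E
python3 - <<'E'
from h import *
np.set_printoptions(suppress=True,precision=3)
for n in ['scene','side','wrist']:
    im=snap(n,n+'0'); print(n,im['vfov'],im['cx'],im['cy'],im['color'].shape); print(ray(im,im['cx'],im['cy']))
    print([k for k in im])
print(read_state())
E
```

```text
pics
scene 51.824933924775976 256.2595445823193 187.38341506778656 (384, 512, 3)
(array([1251.181,  360.106, 1050.299]), array([-0.593, -0.25 , -0.765]))
['color', 'vfov', 'cx', 'cy', 'camera_from_world']
side 57.245159883770164 250.6645545617815 188.33004605462727 (384, 512, 3)
(array([-148.903, -606.186,  965.746]), array([ 0.52 ,  0.511, -0.685]))
['color', 'vfov', 'cx', 'cy', 'camera_from_world']
wrist 60.64543890118261 259.0836859618624 188.15501580701905 (384, 512, 3)
(array([185.644, 627.985, 372.131]), array([ 0.292, -0.128, -0.948]))
['color', 'vfov', 'cx', 'cy', 'camera_from_world']
{'clock': 0.15, 'qpos': array([-1.225,  0.629,  0.038,  1.518, -0.027,  0.996, -0.02 ]), 'qd': array([-0.001, -0.001,  0.   , -0.002,  0.001, -0.001,  0.002]), 'tau': array([  0.002, -56.38 ,   1.228, -19.365,   0.011,   0.007,  -0.   ]), 'eef_pos': array([259.944, 595.251, 241.595]), 'tool_rot': array([-1.571,  0.001,  1.159]), 'force': array([ 0.558, -0.111, -0.668]), 'torque': array([0.004, 0.038, 0.024]), 'width': 85.67405084908471}
```

View pics/scene0.png

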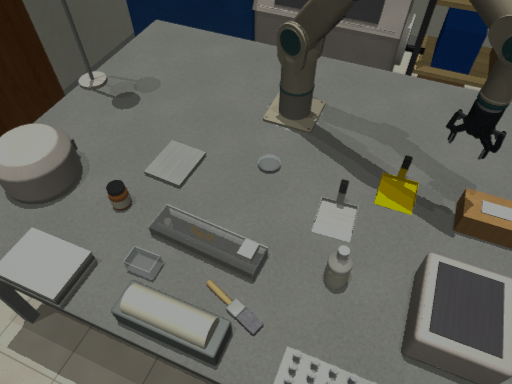

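View pics/side0.png

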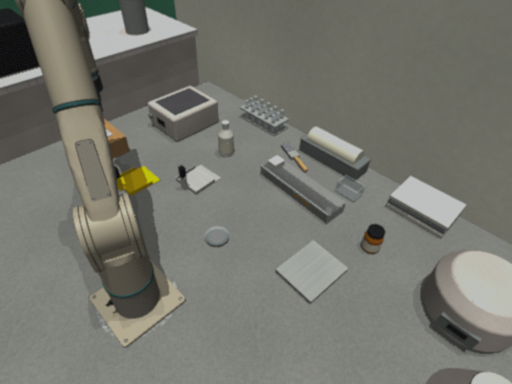

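View pics/wrist0.png

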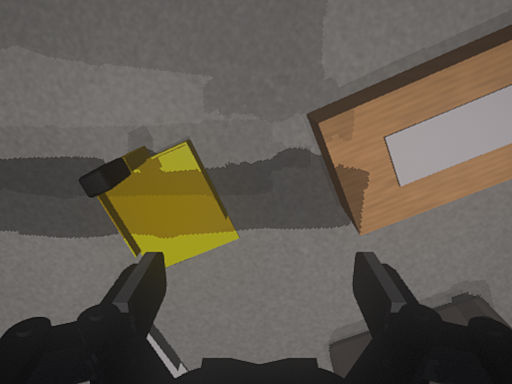

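Candidates for the scoop in the scene view are the yellow scoop at (397,190), the aluminium scoop at (336,215) with its black handle at (343,190), and a brush or spatula at (235,305). I choose the aluminium one and check it in a close crop.

```bash
python3 - <<'E'
from h import *
a=load('scene0')['color'];b=load('side0')['color']
def crop(a,x0,y0,w,h,k): return cv2.resize(a[y0:y0+h,x0:x0+w,::-1],None,fx=k,fy=k,interpolation=cv2.INTER_CUBIC)
c1=crop(a,300,170,80,80,5);c2=crop(b,165,150,80,80,5)
cv2.imwrite('pics/c1.png',np.hstack([c1,c2]))
c1=crop(a,140,130,130,145,4);
cv2.imwrite('pics/c2.png',c1)
cv2.imwrite('pics/c3.png',crop(b,250,140,120,165,3.6) if 0 else crop(b,250,140,110,90,7))
E
```

```text
(no output)
```

View pics/c1.png

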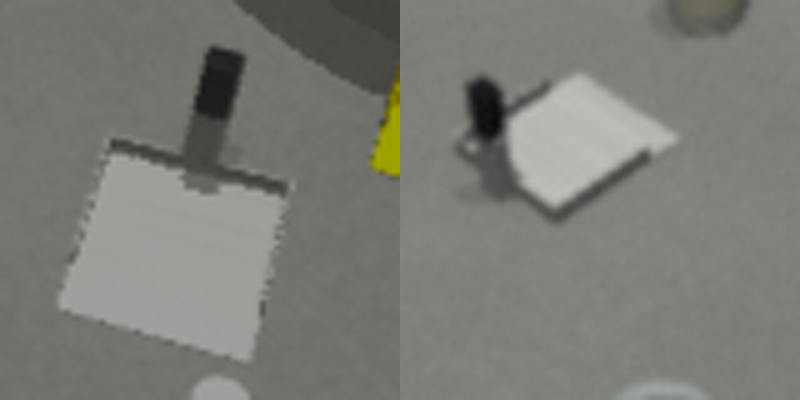

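View pics/c2.png

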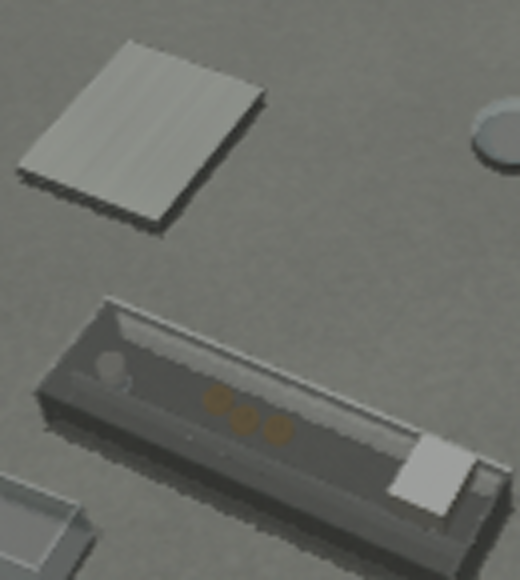

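View pics/c3.png

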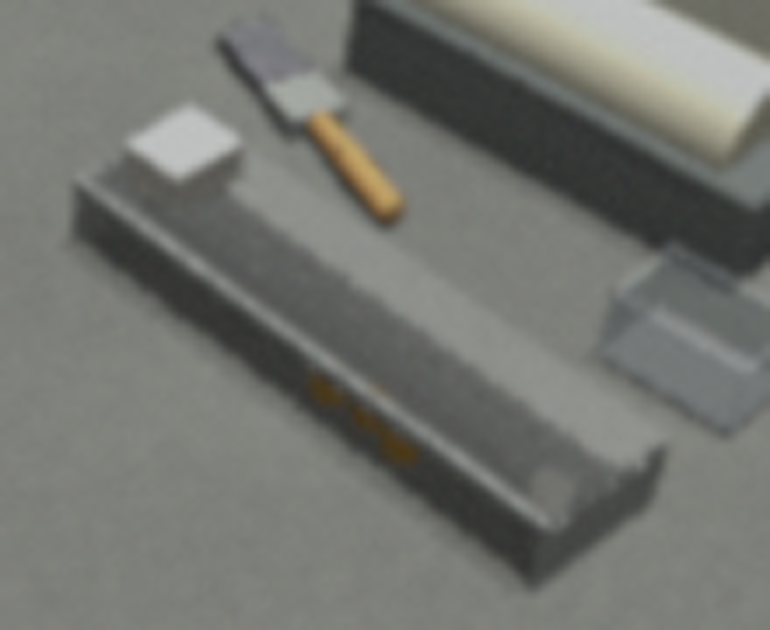

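```bash
python3 - <<'E'
from h import *
np.set_printoptions(suppress=True,precision=1)
S=load('scene0');D=load('side0')
def s2(x,y):return 140+x/4-.4,130+y/4-.4
def d3(x,y):return 250+x/7-.4,140+y/7-.4
def s1(x,y):return 300+x/5-.4,170+y/5-.4
def d1(x,y):return 165+x/5-.4,150+y/5-.4
a=[onz(S,*s2(108,298),50),onz(S,*s2(510,468),50)];b=[onz(D,*d3(80,178),50),onz(D,*d3(555,530),50)]
def rep(n,p,q):
    v=q-p; print(n,p,q,'len',np.hypot(*v[:2]),'ang',np.arctan2(v[1],v[0]), 'mid',(p+q)/2)
rep('lipS',*a);rep('lipD',*b)
P=[onz(S,*s2(*c),20) for c in [(130,40),(265,92),(158,222),(18,168)]]
for i in range(4): rep('plate',P[i],P[(i+1)%4])
print(np.mean(P,0))
rep('scooplip S',onz(S,*s1(60,307),1),onz(S,*s1(250,360),1))
rep('scoopback S',onz(S,*s1(110,140),18),onz(S,*s1(292,185),18))
rep('scooplip D',onz(D,*d1(178,72),1),onz(D,*d1(280,138),1))
rep('scoopback D',onz(D,*d1(158,215),0),onz(D,*d1(55,143),0))
print('handle top',onz(S,*s1(226,50),110),onz(D,*d1(83,82),110))
for c in [(217,396),(244,417),(277,428)]: print('disc',onz(S,*s2(*c),21))
print('vial',onz(S,*s2(111,362),30), 'box',onz(S,*s2(432,472),80))
E
```

```text
lipS [ 651.4 -204.2   50. ] [673.3 150.4  50. ] len 355.21122317774496 ang 1.5090612902486473 mid [662.4 -26.9  50. ]
lipD [674.3 147.   50. ] [ 649.9 -212.2   50. ] len 360.0448516601944 ang -1.638502920279086 mid [662.1 -32.6  50. ]
plate [ 358.3 -363.2   20. ] [ 370.6 -212.9   20. ] len 150.8369460110248 ang 1.4887379746001876 mid [ 364.4 -288.    20. ]
plate [ 370.6 -212.9   20. ] [ 545.8 -224.5   20. ] len 175.58256076218774 ang -0.06646613764261795 mid [ 458.2 -218.7   20. ]
plate [ 545.8 -224.5   20. ] [ 539.  -369.8   20. ] len 145.47050986185408 ang -1.6173543710912532 mid [ 542.4 -297.2   20. ]
plate [ 539.  -369.8   20. ] [ 358.3 -363.2   20. ] len 180.91011962034577 ang 3.104852433592535 mid [ 448.7 -366.5   20. ]
[ 453.4 -292.6   20. ]
scooplip S [536.9 249.    1. ] [528.9 369.9   1. ] len 121.2072720387173 ang 1.6373709075071785 mid [532.9 309.4   1. ]
scoopback S [408.  240.9  18. ] [398.1 361.8  18. ] len 121.32580379460188 ang 1.6522125297157366 mid [403.1 301.3  18. ]
scooplip D [531.9 371.2   1. ] [539.6 246.3   1. ] len 125.05582407209943 ang -1.5091364443428152 mid [535.7 308.7   1. ]
scoopback D [410.3 243.5   0. ] [401.7 368.7   0. ] len 125.52762040948053 ang 1.6398083819017146 mid [406.  306.1   0. ]
handle top [384.7 298.  110. ] [395.2 300.3 110. ]
disc [684.7 -91.3  21. ]
disc [693.8 -62.6  21. ]
disc [692.9 -34.4  21. ]
vial [ 693.6 -180.    30. ] box [715.2 106.8  80. ]
```

The crop confirms the choice: metal pan with the lip toward +x and a black handle behind it. The sizes match (124 wide, plate 180x150, lip 360). Moving above the handle now.

```bash
cat >> h.py <<'E'
from scipy.spatial.transform import Rotation as Ro
def to(x,y,z,yaw,cmd=None):
    """tool-frame shift/turn from measured pose to tool-down target"""
    s=read_state(); p=np.array(s['eef_pos']); R=Ro.from_euler('xyz',s['tool_rot'])
    G=Ro.from_euler('xyz',[-np.pi/2,0,yaw])
    d=R.inv().apply(np.array([x,y,z])-p); r=(R.inv()*G).as_rotvec()
    print('clk %.2f'%s['clock'],'pos',np.round(p,1),'rot',np.round(s['tool_rot'],4),'F',np.round(s['force'],1),'w %.1f'%s['width'])
    print('xyz',np.round(d,1),'rot',np.round(r,4))
E
python3 -c "
from h import *
to(391.8,299.7,190,0.065)"
python3 -m jog '[{"x":-217,"y":52,"z":-239,"ay":1.094},{"x":-217,"y":52,"z":-239,"ay":1.094},{"x":-217,"y":52,"z":-239,"ay":1.094},{"x":-217,"y":52,"z":-239,"ay":1.094},{"x":-217,"y":52,"z":-239,"ay":1.094}]'
python3 -c "
from h import *
to(391.8,299.7,190,0.065)"
```

```text
clk 0.15 pos [259.9 595.3 241.6] rot [-1.5708e+00  1.5000e-03  1.1590e+00] F [ 0.6 -0.1 -0.7] w 85.7
xyz [-218.    51.9 -239.1] rot [ 8.000e-04  1.094e+00 -1.300e-03]
clk 0.15 pos [259.9 595.3 241.6] rot [-1.5708e+00  1.5000e-03  1.1590e+00] F [ 0.6 -0.1 -0.7] w 85.7
xyz [-218.    51.9 -239.1] rot [ 8.000e-04  1.094e+00 -1.300e-03]$[0]: bad value
```

```bash
python3 -m jog '[{"x":-217,"y":52,"z":-239,"ax":0,"ay":1.094,"az":0,"grip":85},{"x":-217,"y":52,"z":-239,"ax":0,"ay":1.094,"az":0,"grip":85},{"x":-217,"y":52,"z":-239,"ax":0,"ay":1.094,"az":0,"grip":85},{"x":-217,"y":52,"z":-239,"ax":0,"ay":1.094,"az":0,"grip":85},{"x":-217,"y":52,"z":-239,"ax":0,"ay":1.094,"az":0,"grip":85}]'
python3 -c "
from h import *
to(391.8,299.7,190,0.065)"
```

```text
clock: 0.65
eef_pos: [361.6, 368.6, 202.3]
tool_rot: [-1.571, -0.0, 0.403]
force: [1.2, 0.2, -0.4]
width: 84.8
clk 0.65 pos [361.6 368.6 202.3] rot [-1.5708e+00 -3.0000e-04  4.0310e-01] F [ 1.2  0.2 -0.4] w 84.8
xyz [  0.7  12.3 -75.3] rot [-0.000e+00  3.381e-01  3.000e-04]
```

```bash
python3 -m jog '[{"x":1,"y":12,"z":-75,"ax":0,"ay":0.338,"az":0,"grip":85},{"x":1,"y":12,"z":-75,"ax":0,"ay":0.338,"az":0,"grip":85},{"x":1,"y":12,"z":-75,"ax":0,"ay":0.338,"az":0,"grip":85},{"x":1,"y":12,"z":-75,"ax":0,"ay":0.338,"az":0,"grip":85}]'
python3 -c "
from h import *
to(391.8,299.7,78,0.065)
im=snap('wrist','w1')
print(proj(im,[391.8,299.7,110]))"
```

```text
clock: 1.05
eef_pos: [392.0, 302.1, 190.5]
tool_rot: [-1.571, 0.0, 0.071]
force: [-0.5, 1.7, 1.4]
width: 85.2
clk 1.05 pos [392.  302.1 190.5] rot [-1.5707e+00  2.0000e-04  7.0500e-02] F [-0.5  1.7  1.4] w 85.2
xyz [ -0.3 112.5  -2.4] rot [-0.0001  0.0055 -0.0002]
[257.03006355 206.29921637]
```

View pics/w1.png

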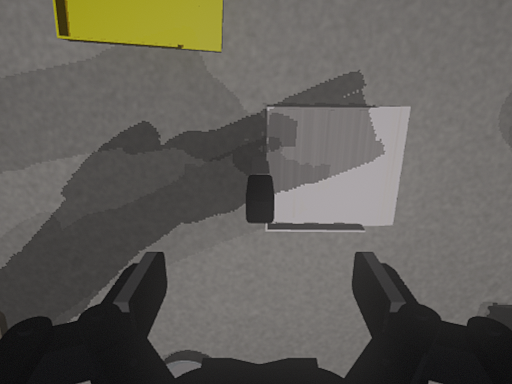

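```bash
python3 - <<'E'
from h import *
np.set_printoptions(suppress=True,precision=1)
im=load('w1')
print(ray(im,259,188))
p,q=onz(im,410.5,106.5,1),onz(im,393,225.5,1); print(p,q,np.hypot(*(p-q)[:2]),np.arctan2(*(p-q)[1::-1]),(p+q)/2)
p,q=onz(im,267,105,18),onz(im,266.5,230,18); print(p,q,np.hypot(*(p-q)[:2]),np.arctan2(*(p-q)[1::-1]),(p+q)/2)
yaw=.065
for dx,dy,z in [(10,12,110),(-10,12,110),(10,-12,110),(-10,-12,110),(10,12,62),(-10,12,62),(10,-12,62),(-10,-12,62)]:
    c,s=np.cos(yaw),np.sin(yaw); print(dx,dy,z,proj(im,[391.8+c*dx-s*dy,299.7+s*dx+c*dy,z]))
g=im['color'].astype(int).sum(2); print(g[200,238:285]); print(g[165:235,260])
E
```

```text
(array([387.2, 383.8, 321.1]), array([ 0. , -0.3, -0.9]))
[532.5 368.3   1. ] [540.8 244.6   1. ] 123.92827645389035 1.6380360535057368 [536.6 306.5   1. ]
[396.  361.2  18. ] [405.2 237.9  18. ] 123.67844220973748 1.6457401085934635 [400.6 299.6  18. ]
10 12 110 [271.8 190. ]
-10 12 110 [242.4 189.8]
10 -12 110 [271.2 222.3]
-10 -12 110 [242.7 222.1]
10 12 62 [269.7 171. ]
-10 12 62 [245.2 170.8]
10 -12 62 [269.2 198.5]
-10 -12 62 [245.4 198.3]
[213 213 210 212 212 208 217 190 105 109 110 118 113 115 120 116 119 121
 116 117 114 116 121 118 124 118 127 127 128 125 129 127 131 128 120 122
 376 530 504 497 494 499 498 498 498 499 497]
[183 182 184 185 183 187 186 182 211 225  90 103 111 111 109 108 112 112
 112 107 113 117 115 110 114 113 114 118 113 119 119 120 119 122 122 121
 121 131 134 130 131 130 130 133 132 136 129 133 132 135 134 132 138 136
 138 134 121 150 268 345 330 323 324 330 354 368 371 371 368 363]
```

```bash
python3 -m jog '[{"x":1.5,"y":40,"z":-2.5,"ax":0,"ay":0.004,"az":0,"grip":85},{"x":1.5,"y":75,"z":-2.5,"ax":0,"ay":0.004,"az":0,"grip":85},{"x":1.5,"y":100,"z":-2.5,"ax":0,"ay":0.004,"az":0,"grip":85},{"x":1.5,"y":113,"z":-2.5,"ax":0,"ay":0.004,"az":0,"grip":85},{"x":1.5,"y":113,"z":-2.5,"ax":0,"ay":0.004,"az":0,"grip":85}]'
python3 -c "
from h import *
to(393.5,299.5,78,0.066)
im=snap('wrist','w2')"
```

```text
clock: 1.6
eef_pos: [391.9, 300.7, 75.8]
tool_rot: [-1.572, 0.003, 0.071]
force: [-1.6, 1.1, 0.8]
width: 84.8
clk 1.60 pos [391.9 300.7  75.8] rot [-1.5716  0.0034  0.0709] F [-1.6  1.1  0.8] w 84.8
xyz [ 1.5 -2.2 -1.3] rot [ 0.0008  0.0049 -0.0034]
```

View pics/w2.png

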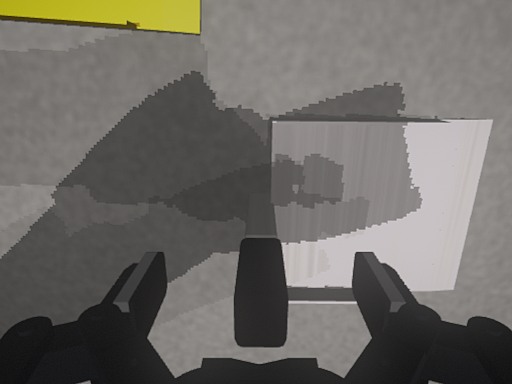

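The handle at (261,292) stands centred between the fingers. Closing.

```bash
python3 -m jog '[{"x":1,"y":-1.5,"z":-1,"ax":0,"ay":0.004,"az":0,"grip":50},{"x":1,"y":-1.5,"z":-1,"ax":0,"ay":0.004,"az":0,"grip":10},{"x":1,"y":-1.5,"z":-1,"ax":0,"ay":0.004,"az":0,"grip":10},{"x":1,"y":-1.5,"z":-1,"ax":0,"ay":0.004,"az":0,"grip":10},{"x":1,"y":-1.5,"z":-1,"ax":0,"ay":0.004,"az":0,"grip":10}]'
python3 -m jog '[{"x":0,"y":0,"z":0,"ax":0,"ay":0,"az":0,"grip":10},{"x":0,"y":0,"z":0,"ax":0,"ay":0,"az":0,"grip":10},{"x":0,"y":0,"z":0,"ax":0,"ay":0,"az":0,"grip":10},{"x":0,"y":0,"z":0,"ax":0,"ay":0,"az":0,"grip":10}]'
python3 -c "
from h import *
to(393.5,299.5,78,0.066)
im=snap('wrist','w3')"
```

```text
clock: 2.15
eef_pos: [394.4, 299.0, 79.6]
tool_rot: [-1.57, 0.0, 0.063]
force: [-1.8, 0.7, 6.9]
width: 19.1
clock: 2.55
eef_pos: [394.3, 299.0, 79.6]
tool_rot: [-1.57, 0.0, 0.063]
force: [-1.5, -0.3, 6.6]
width: 19.5
clk 2.55 pos [394.3 299.   79.6] rot [-1.5702e+00  4.0000e-04  6.3300e-02] F [-1.5 -0.3  6.6] w 19.5
xyz [-0.8  1.6  0.6] rot [-0.0006 -0.0027 -0.0004]
```

View pics/w3.png

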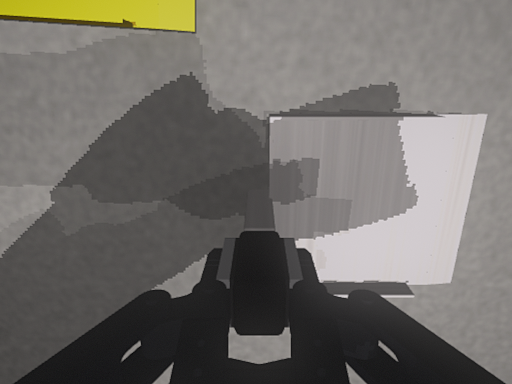

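Gripped at width 19.5, flat at TCP z=79.6. Lift and check level.

```bash
python3 -m jog '[{"x":0,"y":-10,"z":0,"ax":0,"ay":0,"az":0,"grip":10},{"x":0,"y":-30,"z":0,"ax":0,"ay":0,"az":0,"grip":10},{"x":0,"y":-60,"z":0,"ax":0,"ay":0,"az":0,"grip":10},{"x":0,"y":-80,"z":0,"ax":0,"ay":0,"az":0,"grip":10},{"x":0,"y":-80,"z":0,"ax":0,"ay":0,"az":0,"grip":10}]'
python3 - <<'E'
from h import *
O=np.array([662.2,-30]);sx=np.array([.998,-.065]);sy=np.array([.065,.998])
t=O+(-60-143)*sx-31*sy; print(t)
to(*t,140,-0.065)
for n in ['scene','side','wrist']: snap(n,n+'4')
for c in [(269,162)]: print(onz(load('scene0'),*c,10))
a=cv2.imread('pics/scene4.png')[140:240,290:390];b=cv2.imread('pics/side4.png')[120:220,160:260]
cv2.imwrite('pics/c4.png',cv2.resize(np.hstack([a,b]),None,fx=4,fy=4,interpolation=cv2.INTER_CUBIC))
E
```

```text
clock: 3.1
eef_pos: [396.1, 299.7, 161.5]
tool_rot: [-1.568, -0.004, 0.063]
force: [0.4, 0.3, -2.5]
width: 19.6
[457.591 -47.743]
clk 3.10 pos [396.1 299.7 161.5] rot [-1.5678 -0.0043  0.0629] F [ 0.4  0.3 -2.5] w 19.6
xyz [  39.4   20.6 -350.7] rot [-0.0033  0.1279  0.0041]
[316.10876648  15.69406831  10.        ]
```

View pics/c4.png

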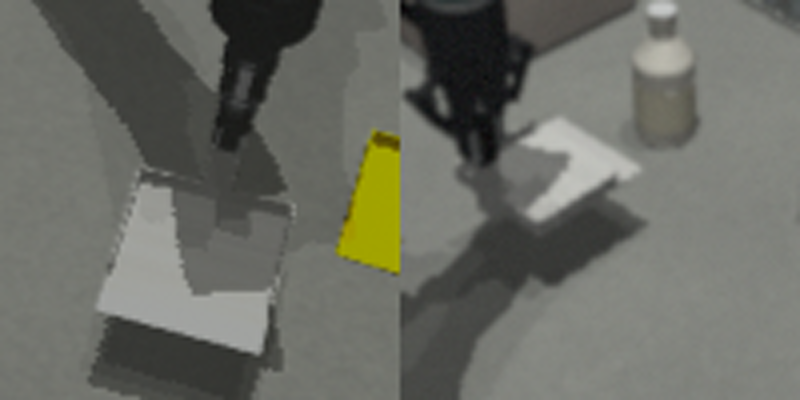

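View pics/wrist4.png

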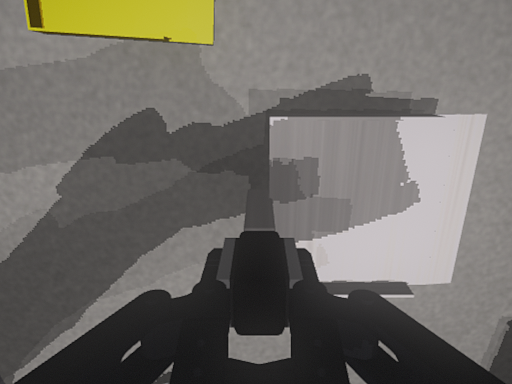

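No slip: the wrist view matches the one at grasp. Traverse to the front of the shelf.

```bash
python3 -m jog '[{"x":5,"y":15,"z":-40,"ax":0,"ay":0.02,"az":0,"grip":10},{"x":10,"y":15,"z":-85,"ax":0,"ay":0.04,"az":0,"grip":10},{"x":16,"y":15,"z":-130,"ax":0,"ay":0.06,"az":0,"grip":10},{"x":22,"y":15,"z":-175,"ax":0,"ay":0.08,"az":0,"grip":10},{"x":26,"y":20,"z":-220,"ax":0,"ay":0.10,"az":0,"grip":10}]'
python3 -m jog '[{"x":4,"y":0,"z":-40,"ax":0,"ay":0.01,"az":0,"grip":10},{"x":8,"y":0,"z":-80,"ax":0,"ay":0.02,"az":0,"grip":10},{"x":12,"y":0,"z":-110,"ax":0,"ay":0.028,"az":0,"grip":10},{"x":13,"y":0,"z":-131,"ax":0,"ay":0.028,"az":0,"grip":10},{"x":13,"y":0,"z":-131,"ax":0,"ay":0.028,"az":0,"grip":10}]'
python3 - <<'E'
from h import *
to(457.6,-47.7,80,-0.065)
for n in ['scene','side','wrist']: snap(n,n+'5')
a=cv2.imread('pics/scene5.png')[140:280,140:300];b=cv2.imread('pics/side5.png')[130:270,200:360]
cv2.imwrite('pics/c5.png',cv2.resize(np.hstack([a,b]),None,fx=2.5,fy=2.5,interpolation=cv2.INTER_CUBIC))
E
```

```text
clock: 3.75
eef_pos: [434.3, 79.0, 138.1]
tool_rot: [-1.571, 0.001, -0.038]
force: [0.9, 0.0, -2.9]
width: 19.3
clock: 4.25
eef_pos: [441.7, -54.3, 138.0]
tool_rot: [-1.573, 0.002, -0.071]
force: [-0.3, 0.4, -3.0]
width: 19.5
clk 4.25 pos [441.7 -54.3 138. ] rot [-1.5727  0.0019 -0.0714] F [-0.3  0.4 -3. ] w 19.5
xyz [15.5 57.9  7.9] rot [ 0.0019 -0.0064 -0.0019]
```

View pics/c5.png

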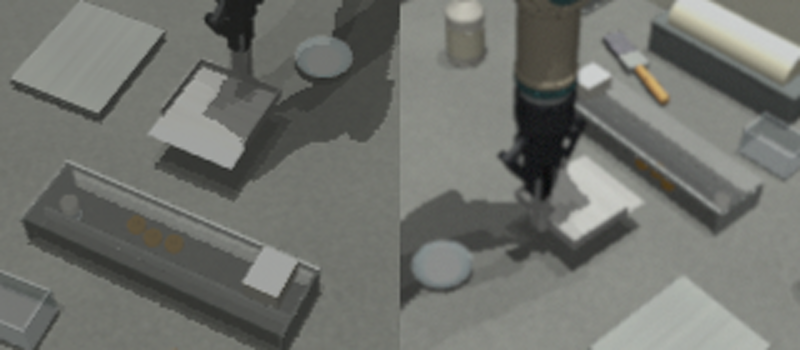

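View pics/wrist5.png

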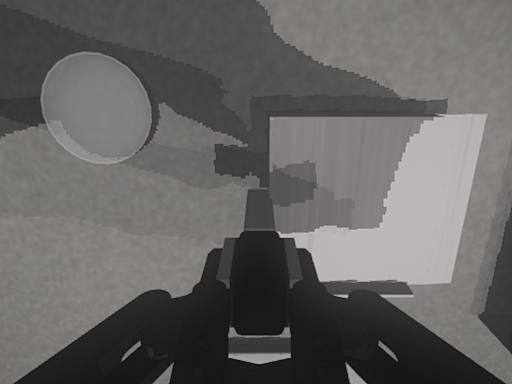

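```bash
python3 - <<'E'
from h import *
np.set_printoptions(suppress=True,precision=1)
S=load('scene5');h=cv2.cvtColor(S['color'],cv2.COLOR_RGB2HSV)
m=((h[...,0]>8)&(h[...,0]<25)&(h[...,1]>60)).astype(np.uint8); m[:215]=0;m[250:]=0;m[:,:185]=0;m[:,225:]=0
ys,xs=np.nonzero(m);print(len(xs),xs.min(),xs.max(),ys.min(),ys.max())
O=np.array([662.2,-30]);sx=np.array([.998,-.065]);sy=np.array([.065,.998])
for p in [(194,229),(200.7,234),(209,237),(xs.mean(),ys.mean())]:
  for z in (6,15):
    w=onz(S,*p,z)[:2]; print(p,z,w,(w-O)@sx,(w-O)@sy)
for u in (xs.min(),xs.max()): 
    v=ys[xs==u].mean(); w=onz(S,u,v,8)[:2]; print('ext',w,(w-O)@sx,(w-O)@sy)
W=load('wrist5'); z=138-79.6
p,q=onz(W,486.5,114,z+1),onz(W,452,283.5,z+1); m=(p+q)/2
print('lip',p,q,m,np.hypot(*(p-q)[:2]),np.arctan2(*(p-q)[1::-1])-np.pi/2)
t=np.array([441.7,-54.3]);c,s=np.cos(.0714),-np.sin(.0714)
d=m[:2]-t; print('lip rel tcp in tool',d@[c,s],d@[-s,c])
E
```

```text
128 191 212 226 240
(194, 229) 6 [677.6 -96.7] 19.676440656735792 -65.59537906558404
(194, 229) 15 [682.5 -92.8] 24.354152032544523 -61.34483153128307
(200.7, 234) 6 [686.1 -68.2] 26.29097797496383 -36.61329758734071
(200.7, 234) 15 [690.9 -64.5] 30.911683790783258 -32.612524104471376
(209, 237) 6 [685.9 -39.1] 24.22830768813154 -7.527082225549427
(209, 237) 15 [690.8 -35.6] 28.8667900571877 -3.776980243178841
(np.float64(201.3203125), np.float64(233.75)) 6 [684.5 -66.9] 24.6223328821749 -35.3614071951392
(np.float64(201.3203125), np.float64(233.75)) 15 [689.4 -63.2] 29.25741945410193 -31.371422783284117
ext [ 682.3 -104.6] 24.958062797453554 -73.15345061482809
ext [683.3 -29.7] 21.082501900942265 1.676943082791908
lip [588.2   0.5  59.4] [ 581.7 -123.    59.4] [584.9 -61.3  59.4] 123.6597797440933 -0.05257726231532933
lip rel tcp in tool 143.33372693634388 3.2757644307223748
```

```bash
python3 -m jog '[{"x":8,"y":0,"z":2,"ax":0.002,"ay":-0.006,"az":-0.002,"grip":10},{"x":15.5,"y":20,"z":4,"ax":0.002,"ay":-0.006,"az":-0.002,"grip":10},{"x":15.5,"y":40,"z":4,"ax":0.002,"ay":-0.006,"az":-0.002,"grip":10},{"x":15.5,"y":54,"z":4,"ax":0.002,"ay":-0.006,"az":-0.002,"grip":10},{"x":15.5,"y":54,"z":4,"ax":0.002,"ay":-0.006,"az":-0.002,"grip":10}]'
python3 -m jog '[{"x":0,"y":0,"z":0,"ax":0,"ay":0,"az":0,"grip":10},{"x":0,"y":0,"z":0,"ax":0,"ay":0,"az":0,"grip":10}]'
python3 - <<'E'
from h import *
to(457.3,-51.7,79,-0.065)
E
```

```text
clock: 4.9
eef_pos: [457.8, -46.1, 83.4]
tool_rot: [-1.568, 0.001, -0.057]
force: [-1.2, 0.5, -2.6]
width: 19.2
clock: 5.1
eef_pos: [459.1, -47.2, 85.7]
tool_rot: [-1.569, -0.003, -0.058]
force: [0.1, 0.0, -3.2]
width: 19.3
clk 5.10 pos [459.1 -47.2  85.7] rot [-1.5687 -0.0035 -0.0581] F [ 0.1  0.  -3.2] w 19.3
xyz [-1.6  6.6 -4.6] rot [-0.0021  0.0069  0.0034]
```

```bash
python3 -m jog '[{"x":-1,"y":2,"z":-4.5,"ax":-0.002,"ay":0.007,"az":0.003,"grip":10},{"x":-1,"y":4,"z":-4.5,"ax":-0.002,"ay":0.007,"az":0.003,"grip":10},{"x":-1,"y":5,"z":-4.5,"ax":-0.002,"ay":0.007,"az":0.003,"grip":10},{"x":-1,"y":5,"z":-4.5,"ax":-0.002,"ay":0.007,"az":0.003,"grip":10},{"x":-1,"y":5,"z":-4.5,"ax":-0.002,"ay":0.007,"az":0.003,"grip":10}]'
python3 - <<'E'
from h import *
to(457.3,-51.7,79,-0.065)
E
```

```text
clock: 5.6
eef_pos: [457.1, -52.0, 80.1]
tool_rot: [-1.571, 0.001, -0.066]
force: [-0.9, 0.4, -2.7]
width: 19.3
clk 5.60 pos [457.1 -52.   80.1] rot [-1.5707e+00  1.0000e-03 -6.6000e-02] F [-0.9  0.4 -2.7] w 19.3
xyz [0.2 1.1 0.3] rot [-0.0001 -0.001  -0.001 ]
```

```bash
python3 -m jog '[{"x":0,"y":0.7,"z":0,"ax":0,"ay":0,"az":-0.001,"grip":10},{"x":0,"y":1.2,"z":0,"ax":0,"ay":0,"az":-0.001,"grip":10},{"x":0,"y":1.2,"z":0,"ax":0,"ay":0,"az":-0.001,"grip":10}]'
python3 - <<'E'
from h import *
to(457.3,-51.7,79,-0.065)
E
```

```text
clock: 5.9
eef_pos: [457.2, -52.0, 79.6]
tool_rot: [-1.57, -0.001, -0.066]
force: [-2.4, 0.0, 7.2]
width: 19.6
clk 5.90 pos [457.2 -52.   79.6] rot [-1.5704e+00 -7.0000e-04 -6.6100e-02] F [-2.4  0.   7.2] w 19.6
xyz [0.1 0.6 0.3] rot [-0.0004 -0.0011  0.0007]
```

On the bench with light contact force. Slide to the lip and look.

```bash
python3 -m jog '[{"x":10,"y":-0.3,"z":0,"ax":0,"ay":0,"az":0,"grip":10},{"x":22,"y":-0.3,"z":0,"ax":0,"ay":0,"az":0,"grip":10},{"x":34,"y":-0.3,"z":0,"ax":0,"ay":0,"az":0,"grip":10},{"x":46,"y":-0.3,"z":0,"ax":0,"ay":0,"az":0,"grip":10},{"x":52,"y":-0.3,"z":0,"ax":0,"ay":0,"az":0,"grip":10}]'
python3 - <<'E'
from h import *
to(457.3,-51.7,79,-0.065)
for n in ['scene','side','wrist']: snap(n,n+'6')
a=cv2.imread('pics/scene6.png')[150:270,160:280];b=cv2.imread('pics/side6.png')[140:260,230:350]
cv2.imwrite('pics/c6.png',cv2.resize(np.hstack([a,b]),None,fx=3.3,fy=3.3,interpolation=cv2.INTER_CUBIC))
E
```

```text
clock: 6.4
eef_pos: [506.9, -55.1, 79.6]
tool_rot: [-1.57, 0.005, -0.066]
force: [-14.3, 0.9, 19.1]
width: 19.1
clk 6.40 pos [506.9 -55.1  79.6] rot [-1.5698  0.0049 -0.066 ] F [-14.3   0.9  19.1] w 19.1
xyz [-49.7   0.8   0.1] rot [-0.001  -0.001  -0.0049]
```

View pics/c6.png

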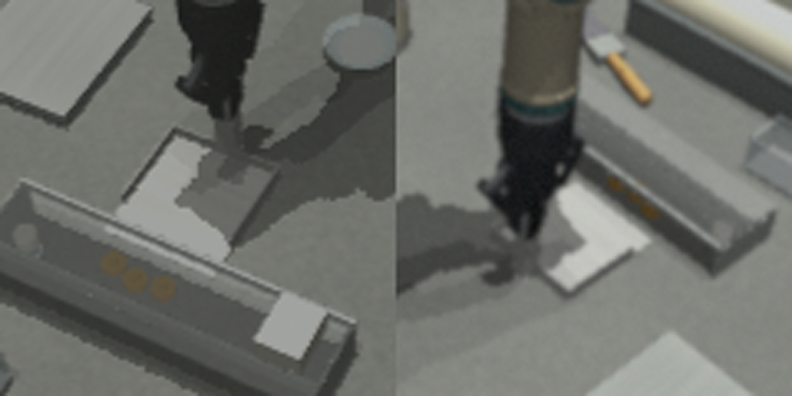

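View pics/wrist6.png

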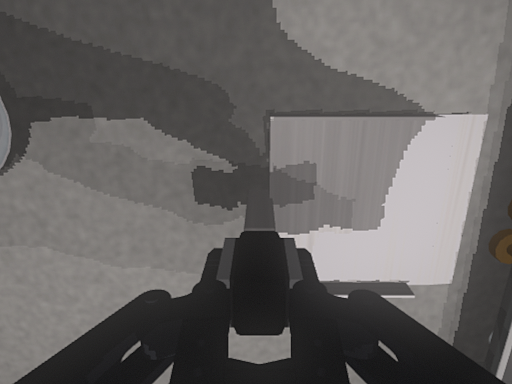

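```bash
python3 - <<'E'
from h import *
np.set_printoptions(suppress=True,precision=1)
a=cv2.imread('pics/scene6.png')[205:250,180:240]
cv2.imwrite('pics/c7.png',cv2.resize(a,None,fx=12,fy=12,interpolation=cv2.INTER_CUBIC))
E
```

```text
(no output)
```

View pics/c7.png

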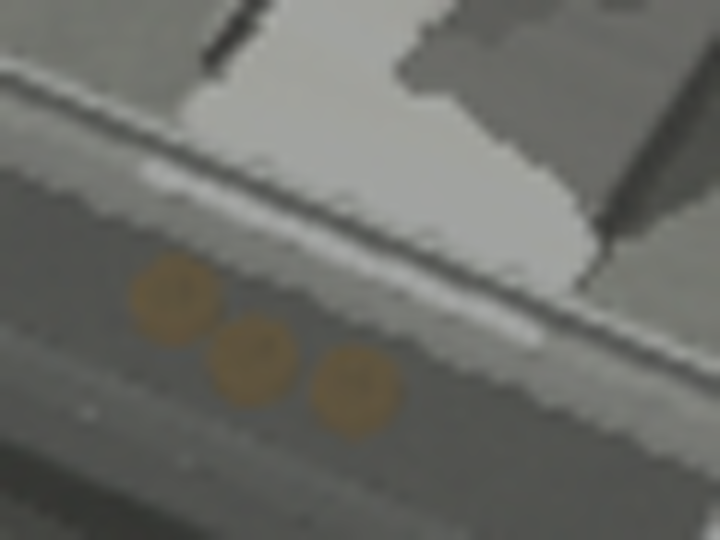

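```bash
python3 - <<'E'
from h import *
np.set_printoptions(suppress=True,precision=1)
S=load('scene6')
O=np.array([662.2,-30]);sx=np.array([.998,-.065]);sy=np.array([.065,.998])
for c,z in [((140,178),1),((538,346),1),((175,298),9),((252,360),9),((355,388),9)]:
    w=onz(S,180+c[0]/12-.45,205+c[1]/12-.45,z)[:2]; print(w,'shelf',(w-O)@sx,(w-O)@sy)
E
```

```text
[ 645.2 -125.3] shelf -10.735505258793838 -96.22015987494866
[652.3  -2.4] shelf -11.679843452572708 26.93233086132524
[680.3 -94.3] shelf 22.282791017902817 -63.01902023606633
[689.7 -66.5] shelf 29.788503228901394 -34.61945082432217
[687.  -37.8] shelf 25.21947361926723 -6.126912876103756
```

Scoop lip at shelf x −11, y centre −34.6. The discs' middle is also at −34.6. Relieve some downforce and slide in.

```bash
python3 -m jog '[{"x":4,"y":-0.8,"z":0,"ax":0,"ay":0,"az":-0.002,"grip":10},{"x":10,"y":-0.8,"z":0,"ax":0,"ay":0,"az":-0.002,"grip":10},{"x":16,"y":-0.8,"z":0,"ax":0,"ay":0,"az":-0.002,"grip":10},{"x":20,"y":-0.8,"z":0,"ax":0,"ay":0,"az":-0.002,"grip":10},{"x":23,"y":-0.8,"z":0,"ax":0,"ay":0,"az":-0.002,"grip":10}]'
python3 - <<'E'
from h import *
to(457.3,-51.7,79,-0.065)
E
```

```text
clock: 7.05
eef_pos: [532.3, -56.9, 79.7]
tool_rot: [-1.571, -0.002, -0.066]
force: [0.2, 0.5, -1.7]
width: 19.1
clk 7.05 pos [532.3 -56.9  79.7] rot [-1.5708 -0.0017 -0.0659] F [ 0.2  0.5 -1.7] w 19.1
xyz [-75.2   0.5   0.3] rot [ 0.     -0.0009  0.0017]
```

```bash
python3 -m jog '[{"x":4,"y":0.4,"z":0,"ax":0,"ay":0,"az":0,"grip":10},{"x":9,"y":0.4,"z":0,"ax":0,"ay":0,"az":0,"grip":10},{"x":14,"y":0.4,"z":0,"ax":0,"ay":0,"az":0,"grip":10},{"x":19,"y":0.4,"z":0,"ax":0,"ay":0,"az":0,"grip":10},{"x":24,"y":0.4,"z":0,"ax":0,"ay":0,"az":0,"grip":10}]'
python3 - <<'E'
from h import *
to(457.3,-51.7,79,-0.065)
snap('scene','scene8')
a=cv2.imread('pics/scene8.png')[195:255,170:250]
cv2.imwrite('pics/c8.png',cv2.resize(a,None,fx=10,fy=10,interpolation=cv2.INTER_CUBIC))
E
```

```text
clock: 7.55
eef_pos: [552.7, -58.2, 79.6]
tool_rot: [-1.57, 0.005, -0.066]
force: [-18.2, 1.4, 20.2]
width: 19.2
clk 7.55 pos [552.7 -58.2  79.6] rot [-1.5698  0.0055 -0.0661] F [-18.2   1.4  20.2] w 19.2
xyz [-95.6   1.1   0.2] rot [-0.001  -0.0011 -0.0055]
```

View pics/c8.png

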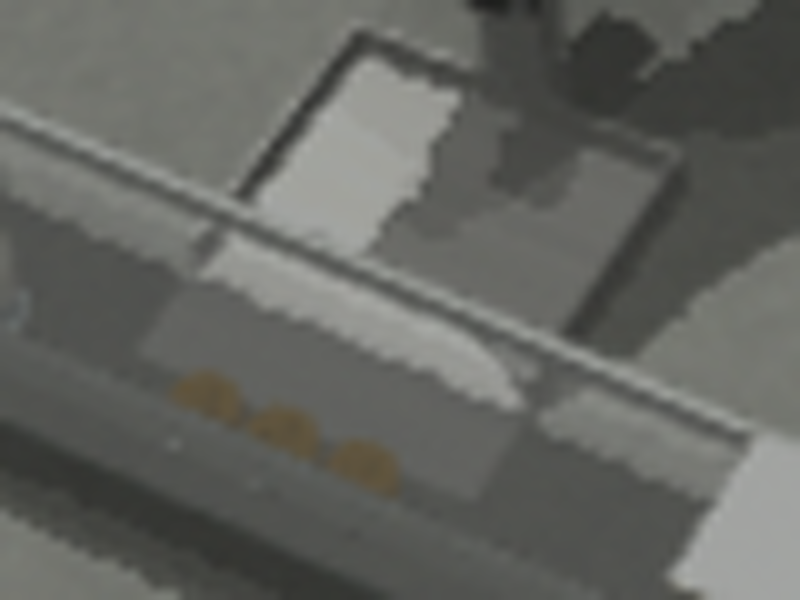

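```bash
python3 -m jog '[{"x":6,"y":-0.2,"z":0,"ax":0,"ay":0,"az":0,"grip":10},{"x":12,"y":-0.2,"z":0,"ax":0,"ay":0,"az":0,"grip":10},{"x":18,"y":-0.2,"z":0,"ax":0,"ay":0,"az":0,"grip":10},{"x":24,"y":-0.2,"z":0,"ax":0,"ay":0,"az":0,"grip":10},{"x":30,"y":-0.2,"z":0,"ax":0,"ay":0,"az":0,"grip":10}]'
python3 - <<'E'
from h import *
to(457.3,-51.7,79,-0.065)
snap('scene','scene9')
a=cv2.imread('pics/scene9.png')[195:255,170:250]
cv2.imwrite('pics/c9.png',cv2.resize(a,None,fx=10,fy=10,interpolation=cv2.INTER_CUBIC))
E
```

```text
clock: 8.1
eef_pos: [585.9, -60.3, 79.5]
tool_rot: [-1.571, -0.001, -0.066]
force: [-5.2, 0.4, 2.9]
width: 19.2
clk 8.10 pos [585.9 -60.3  79.5] rot [-1.5706e+00 -8.0000e-04 -6.5700e-02] F [-5.2  0.4  2.9] w 19.2
xyz [-128.9    0.3    0.2] rot [-0.0002 -0.0007  0.0008]
```

View pics/c9.png

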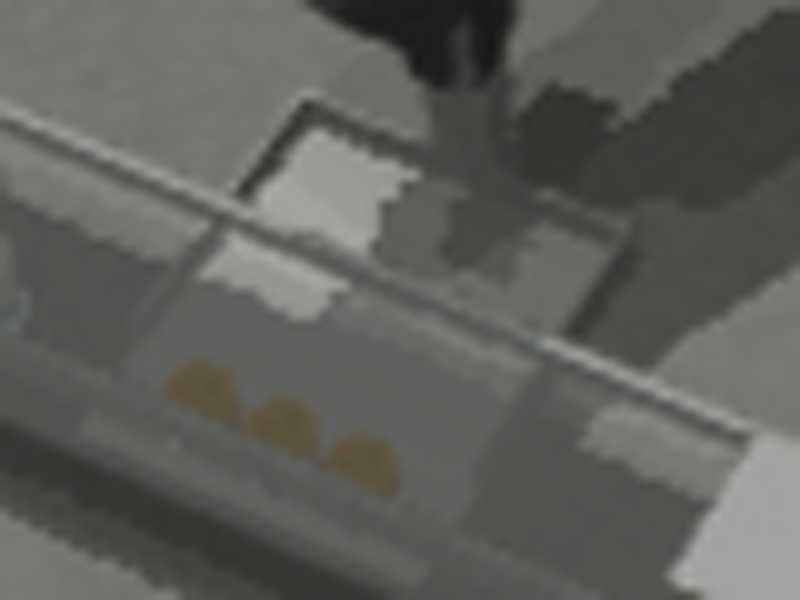

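The discs are against the rail and riding onto the bevel (lip visible beyond the rail). About 19 mm more.

```bash
python3 -m jog '[{"x":5,"y":0,"z":0,"ax":0,"ay":0,"az":0,"grip":10},{"x":10,"y":0,"z":0,"ax":0,"ay":0,"az":0,"grip":10},{"x":15,"y":0,"z":0,"ax":0,"ay":0,"az":0,"grip":10},{"x":19,"y":0,"z":0,"ax":0,"ay":0,"az":0,"grip":10},{"x":19,"y":0,"z":0,"ax":0,"ay":0,"az":0,"grip":10}]'
python3 - <<'E'
from h import *
np.set_printoptions(suppress=True,precision=1)
to(457.3,-51.7,79,-0.065)
snap('scene','scene10');snap('side','side10')
a=cv2.imread('pics/scene10.png')[195:255,170:250]
cv2.imwrite('pics/c10.png',cv2.resize(a,None,fx=10,fy=10,interpolation=cv2.INTER_CUBIC))
E
```

```text
clock: 8.65
eef_pos: [606.7, -61.9, 79.7]
tool_rot: [-1.571, -0.005, -0.066]
force: [-0.2, 0.1, -3.6]
width: 19.4
clk 8.65 pos [606.7 -61.9  79.7] rot [-1.6 -0.  -0.1] F [-0.2  0.1 -3.6] w 19.4
xyz [-149.7   -0.1    0.3] rot [ 0. -0.  0.]
```

View pics/c10.png

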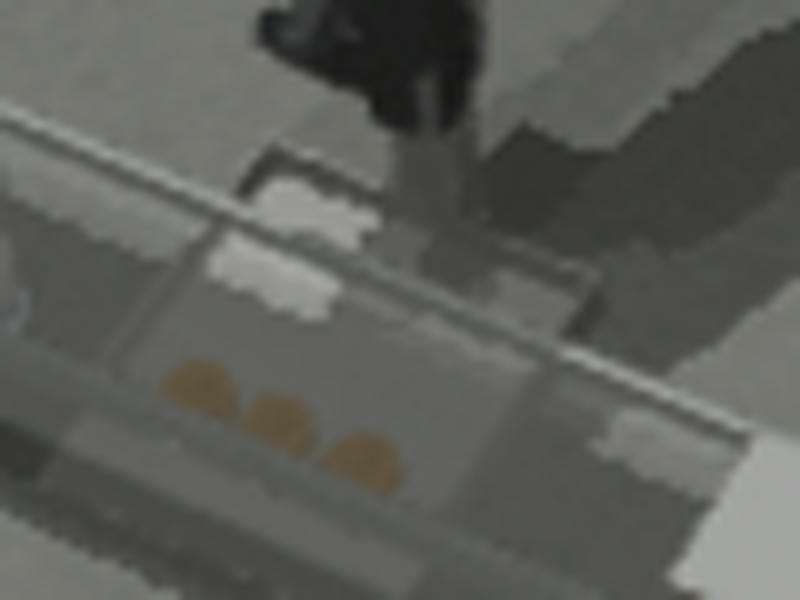

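All three are aboard with the lip about 89 mm in. Dwell briefly, then draw out gently, 1 mm off the bench.

```bash
python3 -m jog '[{"x":0,"y":0,"z":0,"ax":0,"ay":0,"az":0,"grip":10},{"x":0,"y":0,"z":0,"ax":0,"ay":0,"az":0,"grip":10},{"x":-2,"y":-0.5,"z":0,"ax":0,"ay":0,"az":0,"grip":10},{"x":-6,"y":-1,"z":0,"ax":0,"ay":0,"az":0,"grip":10},{"x":-12,"y":-1,"z":0,"ax":0,"ay":0,"az":0,"grip":10}]'
python3 -m jog '[{"x":-7,"y":0,"z":0,"ax":0,"ay":0,"az":0,"grip":10},{"x":-14,"y":0,"z":0,"ax":0,"ay":0,"az":0,"grip":10},{"x":-21,"y":0,"z":0,"ax":0,"ay":0,"az":0,"grip":10},{"x":-28,"y":0,"z":0,"ax":0,"ay":0,"az":0,"grip":10},{"x":-35,"y":0,"z":0,"ax":0,"ay":0,"az":0,"grip":10}]'
python3 - <<'E'
from h import *
to(457.3,-51.7,79,-0.065)
snap('scene','scene11');snap('wrist','wrist11')
a=cv2.imread('pics/scene11.png')[185:245,170:250]
cv2.imwrite('pics/c11.png',cv2.resize(a,None,fx=10,fy=10,interpolation=cv2.INTER_CUBIC))
E
```

```text
clock: 9.25
eef_pos: [592.6, -61.0, 81.0]
tool_rot: [-1.571, -0.003, -0.066]
force: [0.2, 0.0, -3.8]
width: 19.0
clock: 9.75
eef_pos: [557.2, -58.6, 80.9]
tool_rot: [-1.571, -0.002, -0.066]
force: [0.1, -0.1, -4.2]
width: 19.3
clk 9.75 pos [557.2 -58.6  80.9] rot [-1.5708 -0.0021 -0.0661] F [ 0.1 -0.1 -4.2] w 19.3
xyz [-100.2    1.6    0.3] rot [-0.     -0.0011  0.0021]
```

View pics/c11.png

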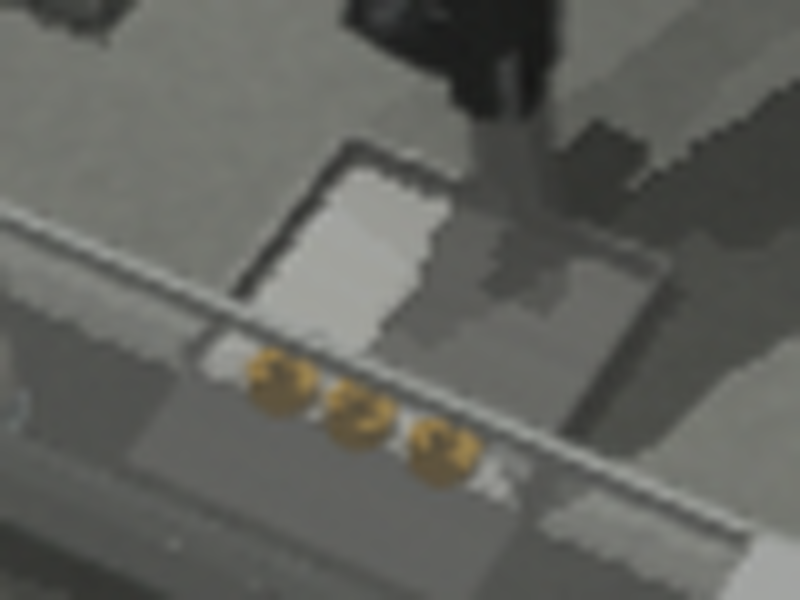

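View pics/wrist11.png

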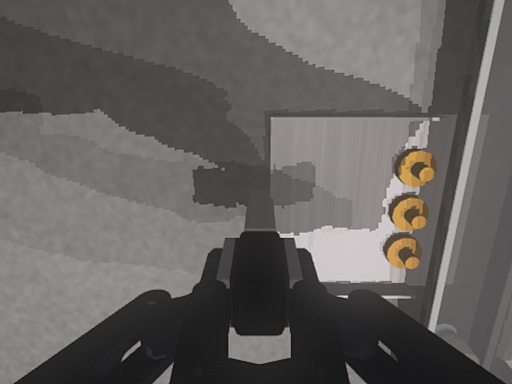

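All three discs stand upright in the pan, at wrist pixels (415,168), (408,213) and (403,253). Continue out.

```bash
python3 -m jog '[{"x":-5,"y":0,"z":0,"ax":0,"ay":0,"az":0,"grip":10},{"x":-12,"y":0,"z":0,"ax":0,"ay":0,"az":0,"grip":10},{"x":-20,"y":0,"z":0,"ax":0,"ay":0,"az":0,"grip":10},{"x":-29,"y":0,"z":0,"ax":0,"ay":0,"az":0,"grip":10},{"x":-39,"y":0,"z":0,"ax":0,"ay":0,"az":0,"grip":10}]'
python3 -m jog '[{"x":-10,"y":0,"z":0,"ax":0,"ay":0,"az":0,"grip":10},{"x":-20,"y":0,"z":0,"ax":0,"ay":0,"az":0,"grip":10},{"x":-29,"y":0,"z":0,"ax":0,"ay":0,"az":0,"grip":10},{"x":-36,"y":-3,"z":0,"ax":0,"ay":0,"az":0,"grip":10},{"x":-42,"y":-8,"z":0,"ax":0,"ay":0,"az":0,"grip":10}]'
python3 -m jog '[{"x":-4,"y":-7,"z":0,"ax":0,"ay":0,"az":0,"grip":10},{"x":-7,"y":-16,"z":0,"ax":0,"ay":0,"az":0,"grip":10},{"x":-9,"y":-27,"z":0,"ax":0,"ay":0,"az":0,"grip":10},{"x":-10,"y":-38,"z":0,"ax":0,"ay":0,"az":0,"grip":10},{"x":-10,"y":-46,"z":0,"ax":0,"ay":0,"az":0,"grip":10}]'
python3 - <<'E'
from h import *
P=np.array([453.4,-292.6]);y=-0.035
t=P-68*np.array([np.cos(y),np.sin(y)]);print(t)
to(*t,130,y)
E
```

```text
clock: 10.35
eef_pos: [518.1, -56.0, 80.7]
tool_rot: [-1.571, -0.002, -0.066]
force: [0.3, -0.5, -4.2]
width: 19.2
clock: 10.85
eef_pos: [476.2, -53.3, 88.8]
tool_rot: [-1.571, -0.001, -0.066]
force: [0.5, 0.6, -3.4]
width: 19.4
clock: 11.35
eef_pos: [467.4, -52.7, 136.0]
tool_rot: [-1.571, -0.004, -0.066]
force: [1.1, 1.0, -4.2]
width: 19.2
[ 385.44164575 -290.22048589]
clk 11.35 pos [467.4 -52.7 136. ] rot [-1.5708 -0.0035 -0.0659] F [ 1.1  1.  -4.2] w 19.2
xyz [ -66.2    5.7 -242.4] rot [ 0.0001 -0.0309  0.0035]
```

```bash
python3 -m jog '[{"x":-1,"y":0,"z":-3,"ax":0,"ay":0,"az":0.003,"grip":10},{"x":-3,"y":0,"z":-10,"ax":0,"ay":0,"az":0.003,"grip":10},{"x":-6,"y":0,"z":-20,"ax":0,"ay":0,"az":0.003,"grip":10},{"x":-9,"y":0,"z":-32,"ax":0,"ay":0,"az":0.003,"grip":10},{"x":-12,"y":0,"z":-46,"ax":0,"ay":0,"az":0.003,"grip":10}]'
python3 -m jog '[{"x":-4,"y":0,"z":-15,"ax":0,"ay":0,"az":0,"grip":10},{"x":-8,"y":0,"z":-30,"ax":0,"ay":0,"az":0,"grip":10},{"x":-12,"y":0,"z":-45,"ax":0,"ay":0,"az":0,"grip":10},{"x":-16,"y":0,"z":-60,"ax":0,"ay":0,"az":0,"grip":10},{"x":-20,"y":0,"z":-75,"ax":0,"ay":0,"az":0,"grip":10}]'
python3 -m jog '[{"x":-4,"y":0,"z":-15,"ax":0,"ay":0,"az":0,"grip":10},{"x":-8,"y":0,"z":-30,"ax":0,"ay":0,"az":0,"grip":10},{"x":-12,"y":0,"z":-45,"ax":0,"ay":0,"az":0,"grip":10},{"x":-16,"y":0,"z":-60,"ax":0,"ay":0,"az":0,"grip":10},{"x":-20,"y":0,"z":-75,"ax":0,"ay":0,"az":0,"grip":10}]'
python3 - <<'E'
from h import *
y=-0.05
t=np.array([453.4,-292.6])-68*np.array([np.cos(y),np.sin(y)]);print(t)
to(*t,130,y)
E
```

```text
clock: 11.85
eef_pos: [451.1, -99.0, 134.2]
tool_rot: [-1.571, 0.002, -0.067]
force: [-0.2, 1.0, -4.1]
width: 19.2
clock: 12.35
eef_pos: [425.9, -173.1, 134.2]
tool_rot: [-1.571, 0.002, -0.068]
force: [0.3, -0.4, -3.7]
width: 19.3
clock: 12.85
eef_pos: [400.7, -246.4, 134.2]
tool_rot: [-1.571, 0.002, -0.068]
force: [-0.3, -0.3, -3.1]
width: 19.4
[ 385.48498229 -289.20141649]
clk 12.85 pos [ 400.7 -246.4  134.2] rot [-1.5708  0.0021 -0.0676] F [-0.3 -0.3 -3.1] w 19.4
xyz [-12.3   4.2 -43.7] rot [ 0.     -0.0176 -0.0021]
```

```bash
python3 -m jog '[{"x":-4,"y":0,"z":-13,"ax":0,"ay":0,"az":-0.002,"grip":10},{"x":-7,"y":0,"z":-24,"ax":0,"ay":0,"az":-0.002,"grip":10},{"x":-9,"y":0,"z":-33,"ax":0,"ay":0,"az":-0.002,"grip":10},{"x":-11,"y":0,"z":-39,"ax":0,"ay":0,"az":-0.002,"grip":10},{"x":-12,"y":0,"z":-43,"ax":0,"ay":0,"az":-0.002,"grip":10}]'
python3 -m jog '[{"x":0,"y":0,"z":0,"ax":0,"ay":0,"az":0,"grip":10},{"x":0,"y":0,"z":0,"ax":0,"ay":0,"az":0,"grip":10}]'
python3 - <<'E'
from h import *
to(385.5,-289.2,100,-.067)
for n in ['scene','side','wrist']: snap(n,n+'12')
a=cv2.imread('pics/scene12.png')[100:220,110:230];b=cv2.imread('pics/side12.png')[200:320,240:360]
cv2.imwrite('pics/c12.png',cv2.resize(np.hstack([a,b]),None,fx=3.3,fy=3.3,interpolation=cv2.INTER_CUBIC))
E
```

```text
clock: 13.35
eef_pos: [387.0, -287.4, 134.5]
tool_rot: [-1.571, -0.001, -0.066]
force: [0.6, -0.2, -3.2]
width: 19.3
clock: 13.55
eef_pos: [387.5, -286.4, 134.6]
tool_rot: [-1.57, -0.001, -0.065]
force: [-0.6, 0.6, -3.9]
width: 19.5
clk 13.55 pos [ 387.5 -286.4  134.6] rot [-1.5703e+00 -1.0000e-03 -6.5400e-02] F [-0.6  0.6 -3.9] w 19.5
xyz [-1.9 34.6 -2.9] rot [-0.0005  0.0016  0.001 ]
```

View pics/c12.png

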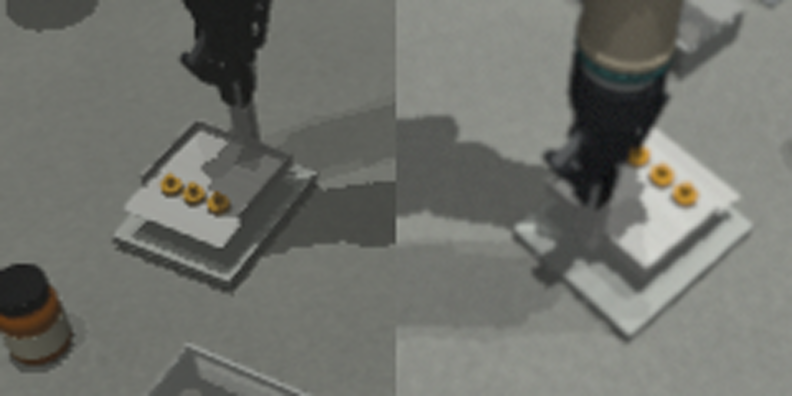

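View pics/wrist12.png

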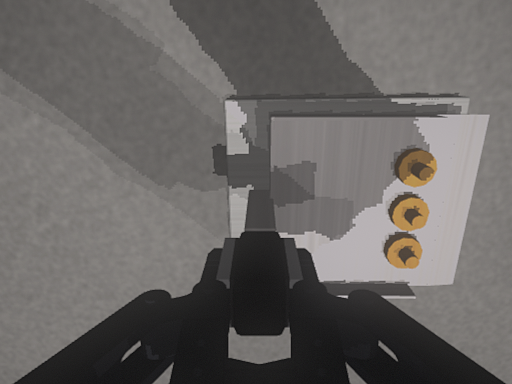

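The discs are unmoved and the pan hangs over the plate. Lower it.

```bash
python3 -m jog '[{"x":-1,"y":5,"z":-1,"ax":0,"ay":0,"az":0,"grip":10},{"x":-2,"y":12,"z":-2,"ax":0,"ay":0,"az":0,"grip":10},{"x":-2,"y":20,"z":-3,"ax":0,"ay":0,"az":0,"grip":10},{"x":-2,"y":27,"z":-3,"ax":0,"ay":0,"az":0,"grip":10},{"x":-2,"y":31,"z":-3,"ax":0,"ay":0,"az":0,"grip":10}]'
python3 -m jog '[{"x":0,"y":0,"z":0,"ax":0,"ay":0,"az":0,"grip":10},{"x":0,"y":0,"z":0,"ax":0,"ay":0,"az":0,"grip":10}]'
python3 - <<'E'
from h import *
to(385.5,-289.2,99.6,-.067)
E
```

```text
clock: 14.2
eef_pos: [384.7, -289.6, 102.6]
tool_rot: [-1.57, 0.0, -0.066]
force: [-0.8, -0.4, -4.1]
width: 19.0
clock: 14.4
eef_pos: [385.1, -289.8, 103.5]
tool_rot: [-1.571, -0.001, -0.066]
force: [0.3, 0.1, -4.5]
width: 19.3
clk 14.40 pos [ 385.1 -289.8  103.5] rot [-1.5707e+00 -8.0000e-04 -6.6100e-02] F [ 0.3  0.1 -4.5] w 19.3
xyz [0.3 3.9 0.6] rot [-0.0001  0.0009  0.0008]
```

```bash
python3 -m jog '[{"x":0,"y":1,"z":0,"ax":0,"ay":0,"az":0,"grip":10},{"x":0,"y":2,"z":0,"ax":0,"ay":0,"az":0,"grip":10},{"x":0,"y":3,"z":0,"ax":0,"ay":0,"az":0,"grip":10},{"x":0,"y":3.6,"z":0,"ax":0,"ay":0,"az":0,"grip":10},{"x":0,"y":3.6,"z":0,"ax":0,"ay":0,"az":0,"grip":10}]'
python3 -m jog '[{"x":0,"y":0.3,"z":0,"ax":0,"ay":0,"az":0,"grip":10},{"x":0,"y":0.3,"z":0,"ax":0,"ay":0,"az":0,"grip":10}]'
```

```text
clock: 14.9
eef_pos: [385.1, -289.7, 100.0]
tool_rot: [-1.571, -0.001, -0.066]
force: [-0.4, -0.2, -3.6]
width: 19.5
clock: 15.1
eef_pos: [385.2, -289.8, 99.7]
tool_rot: [-1.571, -0.001, -0.066]
force: [0.4, 0.1, -4.2]
width: 19.2
```

```bash
python3 -m jog '[{"x":0,"y":0.3,"z":0,"ax":0,"ay":0,"az":0,"grip":10},{"x":0,"y":0.6,"z":0,"ax":0,"ay":0,"az":0,"grip":10},{"x":0,"y":0.6,"z":0,"ax":0,"ay":0,"az":0,"grip":10}]'
```

```text
clock: 15.4
eef_pos: [385.2, -289.9, 99.4]
tool_rot: [-1.571, -0.001, -0.066]
force: [-0.9, 1.2, 2.2]
width: 19.3
```

Contact on the plate. Release in steps.

```bash
python3 -m jog '[{"x":0,"y":0,"z":0,"ax":0,"ay":0,"az":0,"grip":22},{"x":0,"y":0,"z":0,"ax":0,"ay":0,"az":0,"grip":26},{"x":0,"y":0,"z":0,"ax":0,"ay":0,"az":0,"grip":34},{"x":0,"y":0,"z":0,"ax":0,"ay":0,"az":0,"grip":45},{"x":0,"y":0,"z":0,"ax":0,"ay":0,"az":0,"grip":60}]'
python3 -m jog '[{"x":0,"y":0,"z":0,"ax":0,"ay":0,"az":0,"grip":75},{"x":0,"y":0,"z":0,"ax":0,"ay":0,"az":0,"grip":75},{"x":0,"y":0,"z":0,"ax":0,"ay":0,"az":0,"grip":75}]'
python3 - <<'E'
from h import *
to(385.5,-289.2,99.6,-.067)
snap('wrist','wrist13')
E
```

```text
clock: 15.9
eef_pos: [385.2, -289.8, 99.1]
tool_rot: [-1.571, -0.001, -0.066]
force: [0.1, 0.2, 0.6]
width: 58.1
clock: 16.2
eef_pos: [385.2, -289.8, 99.1]
tool_rot: [-1.571, -0.001, -0.066]
force: [0.7, -0.0, -0.3]
width: 75.1
clk 16.20 pos [ 385.2 -289.8   99.1] rot [-1.5708e+00 -1.0000e-03 -6.6000e-02] F [ 0.7 -0.  -0.3] w 75.1
xyz [ 0.3 -0.5  0.6] rot [0.    0.001 0.001]
```

View pics/wrist13.png

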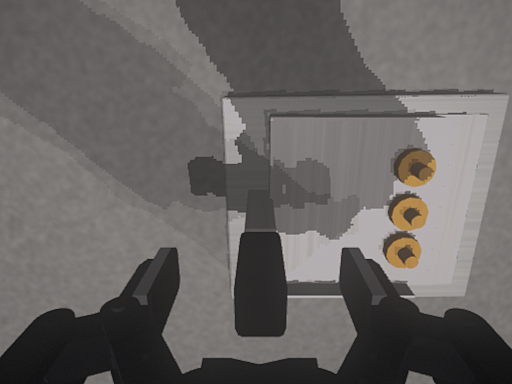

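Released with the discs unmoved and the fingers clear of the handle. Rise and verify.

```bash
python3 -m jog '[{"x":0,"y":-15,"z":0,"ax":0,"ay":0,"az":0,"grip":75},{"x":0,"y":-40,"z":0,"ax":0,"ay":0,"az":0,"grip":75},{"x":0,"y":-80,"z":0,"ax":0,"ay":0,"az":0,"grip":75},{"x":0,"y":-120,"z":0,"ax":0,"ay":0,"az":0,"grip":75},{"x":0,"y":-140,"z":0,"ax":0,"ay":0,"az":0,"grip":75}]'
python3 -m jog '[{"x":0,"y":0,"z":0,"ax":0,"ay":0,"az":0,"grip":75},{"x":0,"y":0,"z":0,"ax":0,"ay":0,"az":0,"grip":75},{"x":0,"y":0,"z":0,"ax":0,"ay":0,"az":0,"grip":75}]'
python3 - <<'E'
from h import *
to(385.5,-289.2,99.6,-.067)
for n in ['scene','side','wrist']: snap(n,n+'14')
a=cv2.imread('pics/scene14.png')[100:220,110:230];b=cv2.imread('pics/side14.png')[200:320,240:360]
cv2.imwrite('pics/c14.png',cv2.resize(np.hstack([a,b]),None,fx=3.3,fy=3.3,interpolation=cv2.INTER_CUBIC))
E
```

```text
clock: 16.75
eef_pos: [386.0, -290.6, 242.2]
tool_rot: [-1.573, -0.005, -0.066]
force: [1.2, -0.1, 0.1]
width: 74.9
clock: 17.05
eef_pos: [384.3, -289.1, 237.9]
tool_rot: [-1.569, 0.001, -0.066]
force: [0.2, 0.1, -0.8]
width: 75.4
clk 17.05 pos [ 384.3 -289.1  237.9] rot [-1.5695e+00  1.2000e-03 -6.5900e-02] F [ 0.2  0.1 -0.8] w 75.4
xyz [  1.4 138.3  -0.2] rot [-0.0013  0.0011 -0.0012]
```

View pics/c14.png

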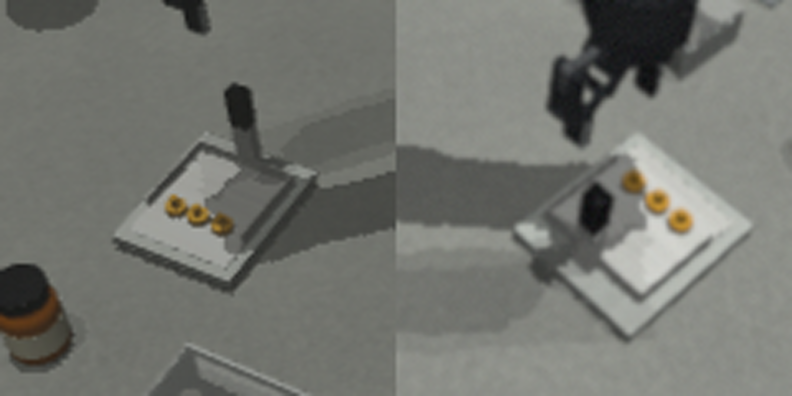

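View pics/scene14.png

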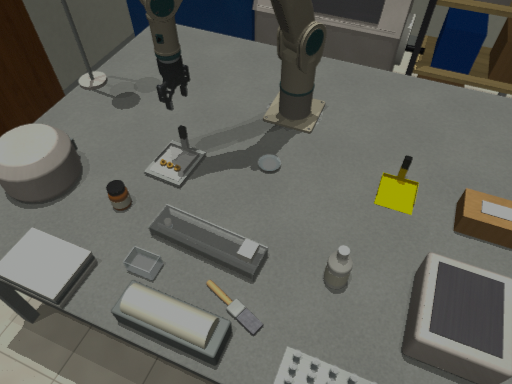

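View pics/wrist14.png

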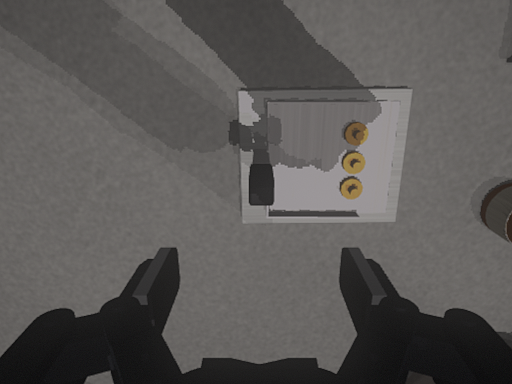

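```bash
python3 - <<'E'
from h import *
np.set_printoptions(suppress=True,precision=1)
W=load('wrist14')
P=np.mean([onz(W,*c,20) for c in [(238,89),(411,88),(396.5,221),(243,222)]],0)
l=(onz(W,401,101,21)+onz(W,388,216,21))/2; y=-.066; ax=np.array([np.cos(y),np.sin(y)])
pan=l[:2]-75*ax; print('plate',P,'pan',pan,'d',np.hypot(*(pan-P[:2])))
for c in [(354,134),(351,163),(350,188)]:
    d=onz(W,*c,30)[:2]-pan; print('disc',d@ax,d@[-ax[1],ax[0]])
E
```

```text
plate [ 453.2 -295.6   20. ] pan [ 456.5 -298.1] d 4.177427583614828
disc 26.022361581393234 31.55934128785001
disc 25.685430210786215 0.835043188291285
disc 27.102813440266615 -27.107014771759296
```

The pan is about 4 mm from the plate centre, and the discs are well inside (x about 26, |y| ≤ 32). The bystanders look unmoved. Handing in.

```bash
python3 -c "
from h import *
print(finish_job())"
```

```text
the job is handed in; nothing more can be done
None
```

The job is handed in at about 17 s on the clock. The aluminium scoop stands on the cold plate, released, with all three discs upright in its pan. I slid it flat under the shelf lip until its lip was about 89 mm in, so the rail pushed the discs aboard. I then drew it out and lowered it until the wrist force showed contact.

- **Last checks:** The final wrist image puts the pan's middle about 4 mm from the plate's centre. The discs are at pan x about 26 mm and y about +32, +1 and −27 mm, inside the limits. The fingers never came near the discs, and the arm is clear above the handle.
- **Bystanders:** They look unmoved in the final scene view. I compared them by eye and did not measure them.
- **What disagreed:**
  - While sliding in, the contact force rose briefly to about 20 N, so I eased the downforce.
  - The position and yaw of the scoop and plate differed by a few mm and about 0.02 rad between views, well inside the tolerances.
- **Not measured directly:** I judged the scoop's flatness on the plate from the tool height, the contact force and the pictures.

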